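# Charge the parts feeder, then stay on its dead-man paddle

### The arm

A 6-joint arm with a two-finger parallel gripper is mounted at the origin on a cart in front of the work surface, level with it; the furniture and walls round the work are solid. World frame = base frame: x ahead of the robot, y to its left, z up, the work surface at z = 0. Lengths are in m, angles in rad, forces in N, time in s.
With the tool pointing down it reaches from about 0.425 to 0.95 m from the base axis. Payload 14.7 kg.
Tool frame: the origin (TCP) lies between the finger pads; the fingertips stand 14 mm ahead of it and the grasp point (between the pads) lies 5 mm behind it; z points along the fingers, y is the line along which they close (so a half turn about z gives the same grasp; the last joint's range is limited). The gripper opens to 85 mm and grips with 20 to 120 N. Pads are 22 mm wide; open, the fingers measure 114 mm over their backs; the gripper's body (76 mm by 85 mm) begins 54 mm behind the grasp point. The pads swing forward as they close: fully open they stand 13 mm farther back than shut.
Start: joints at [-1.359, 0.48, 1.596, -0, 1.065, -0.047], TCP at [0.166, -0.628, 0.245] pointing down, gripper open.
Joint ranges: [-2.75, 2.75], [-0.82, 2.05], [0.23, 2.67], [-1.56, 4.7], [0.09, 2.69], [-2.92, 2.92]. Speed limits (rad/s): [1.89, 1.89, 2.39, 3.01, 3.01, 3.01].

### API

Orientations are given as a 3x3 rotation matrix whose columns are the frame's x, y, z axes.
In Python, from bench import sense, grab_frame, calibration, sign_off, masks_of, place_of gives the robot as it stands.
- The arm moves only by the shell command python3 -m inch 'ROWS' [FORCE]. ROWS is text: rows parted by semicolons, each of 7 numbers parted by spaces: the turn, a rotation vector about the tool's x, y, z as a fraction of full scale, then the shift along the tool's x, y, z as a fraction of full scale, then the opening, from 0 (shut) to 1 (fully open). A call has 1 to 5 rows; each row shifts and turns the commanded pose from where the row before left it, along the tool's axes as they then stand; what a row does not reach is not made up. Full scale, the value 1, is 0.3 m for a shift and 0.08 rad for a turn. A row lasts 1/10 s, in which the tool goes at most 50 mm and 8.59 degrees, less where a joint would pass 70% of its speed; a pose out of reach is approached as far as the arm can. A call with a number of a shift or a turn outside -1 to 1 is refused whole. A call with a gripper value outside its range is refused whole. The fingers move at their own pace and stop on an object; FORCE is the grip in N (left out, the last holds). Time passes only in rows, so rows that do not move let the fingers close. It gives the time, the measured TCP pose, the force, the opening and the grip force at its end, in the units of the state.
- sense(): the state, without advancing time (a new reading comes with each control period).
- grab_frame(name): name is "side" or "top"; returns (picture, depth): 480x640x3 uint8, red, green, blue; 480x640 float32, m along the optical axis (not along the pixel's ray), 0 where there is no reading.
- calibration(name): a dict with "camera_matrix" (3x3 intrinsics, pixels), "extrinsics" (4x4, takes a point from camera to world coordinates). Camera axes: x right, y up, looking along -z (the intrinsics and any distortion apply to the point x, -y, -z); pixel columns grow to the right and rows downward; lengths in m; the calibration is good to about 2 mm. A picture is of the moment at which its call begins. calibration takes no time and is no camera call.
- sign_off(): hands the job in; it is judged then, once.
Trained networks look in the newest picture that a camera, given by its name, has taken for a name from the list of things; names that differ only in an ending like _2 or _b are one class to them, and where a whole thing is asked for, a point or a joint stands for the part that bears it (a point fixed in the world has none). Each returns a list of dicts, best first, with "score" (0 to 1); they miss things now and then, are a little off and sometimes report something else, mostly with a low value. They report only what shows in the picture. A call takes as long as a camera call.
- masks_of(camera, query): "mask" (480x640 bool, what is visible of it) and "extent" ([left, top, right, bottom] in pixels, round what is visible of it).
- place_of(camera, query): "point" ([column, row] in pixels: a listed point, or the origin of a listed thing).
The state is a dict: "time": time; "q": joint angles; "dq": joint speeds; "joint_torque": joint torques, N m; "position": TCP position; "tool_rot": TCP orientation; "ft_force": force on the tool from outside, world axes, zero at the start; "torque": the same for the moment, N m; "grip_width": finger opening in m; "grasp_force": force on a finger pad.
Only numpy, scipy, OpenCV 4.12 (cv2) and the standard library are available. Lean on these libraries where they do the work, as an engineer would, in place of code of your own. Each camera call takes 0.05 s, during which the arm holds its last target. There are 200 camera calls.

### The job

Charge the small-parts feeder: tip its white cup right over by the red crank handle so that all four black knobs drop into the feeder's tray, then swing the empty cup back upright. Then press the round yellow dead-man paddle down with the fingers to the middle of its travel, into the green band, and finish while still holding it there; never push it through to the bottom. Leave the other things on the bench alone.

Things in the scene. Friction and masses are not known exactly. Their poses are not given: they have to be found in the camera images.
- feeder: fixed small-parts feeder; origin on the bench top below the cup's pivot, z up, x away from its crank side, y along its tray. Open tray: inside x -64..64, y -128..68 mm, floor 26 mm, wall tops 76 mm high. Blue posts at x = +-72 mm (8 mm thick, 34 mm wide, tops at 157 mm) carry the cup; its pivot axis runs along x, 145 mm high
- cup (a joint): tilt of the white cup (74 mm wide at base, 98 at rim, 62 high, pivot at its centre) about the feeder's x axis, rad: 0 = upright, at a stop; grows as the mouth goes over to the feeder's -y side, to a stop at 2.4 (mouth well down). The last knobs may slide out only near that stop. Hinge friction of 0.2 N m (3 N at the handle) keeps it where it is left
- crank_grip (a point): middle of the red crank handle, a freely turning sleeve along the feeder's x axis, 18 mm thick, 44 mm long; crank arm at its +x end. In the feeder's frame x = -115, y = 85 sin(1.2-q), z = 145 + 85 cos(1.2-q) mm, with q the cup angle; it leans to +y with the cup upright, to -y when tipped over. Can be pinched from above across y and led round; the gripper need not turn
- station: grey dead-man station fixed to the bench, 104x94 mm, 50 mm high; origin under its centre on the bench top, z up, x away from the robot. A white scale plate 70 mm wide stands at x = 41 to 46 mm, up to 106 mm high, with a white, a green and a red band
- paddle (a joint): travel of the yellow paddle, m: 0 = released (up), grows as it is pressed straight down, 0.020 = bottom. Sprung: about 3 N starts it, 6 N at 0.010, 9 N at the bottom; it springs up when let go. The green band is 0.007 to 0.013, the red band is below it.
- paddle_top (a point): centre of the flat top of the round yellow paddle (52 mm across), 8 mm to the -x side of the station's centre; 86 mm above the bench when released. The black pointer bar on the scale plate is level with it.
- knob0: black control knob with white top, 24 mm across, 15 mm high; origin at the centre of its underside. The four begin in the cup.
- knob1: black control knob with white top, 24 mm across, 15 mm high; origin at the centre of its underside. The four begin in the cup.
- knob2: black control knob with white top, 24 mm across, 15 mm high; origin at the centre of its underside. The four begin in the cup.
- knob3: black control knob with white top, 24 mm across, 15 mm high; origin at the centre of its underside. The four begin in the cup.
- eraser: pink eraser, 19x45 mm, 12 high; a bystander, to be left alone; origin at the middle of its underside
- battery_9v: black and pale block battery lying flat, 27x51 mm, 18 high; a bystander, to be left alone; origin at the middle of its underside
- wick_reel: flat white and blue reel, 41 mm across, 15 high; a bystander, to be left alone; origin at the middle of its underside
- tweezers: steel tweezers lying flat, 120 mm long; a bystander, to be left alone; origin at the middle of its underside
- pcb_small: small green circuit board, 42x58 mm; a bystander, to be left alone; origin at the middle of its underside

How it is judged:
On the way, in this order (a step that is already met when the one before it is completed fails the run):
1. the cup is tipped over and all four knobs are in the tray (x of knob0 in the frame of feeder between -0.066 and 0.066 m and y of knob0 in the frame of feeder between -0.13 and 0.07 m and z of each of knob0, knob1, knob2, knob3 in the frame of feeder below 0.066 m and x of knob1 in the frame of feeder between -0.066 and 0.066 m and y of knob1 in the frame of feeder between -0.13 and 0.07 m and x of knob2 in the frame of feeder between -0.066 and 0.066 m and y of knob2 in the frame of feeder between -0.13 and 0.07 m and x of knob3 in the frame of feeder between -0.066 and 0.066 m and y of knob3 in the frame of feeder between -0.13 and 0.07 m and value of joint cup above 1 rad), for 0.1 s.
2. the cup is upright again with the knobs in the tray (x of knob0 in the frame of feeder between -0.066 and 0.066 m and y of knob0 in the frame of feeder between -0.13 and 0.07 m and z of each of knob0, knob1, knob2, knob3 in the frame of feeder below 0.066 m and x of knob1 in the frame of feeder between -0.066 and 0.066 m and y of knob1 in the frame of feeder between -0.13 and 0.07 m and x of knob2 in the frame of feeder between -0.066 and 0.066 m and y of knob2 in the frame of feeder between -0.13 and 0.07 m and x of knob3 in the frame of feeder between -0.066 and 0.066 m and y of knob3 in the frame of feeder between -0.13 and 0.07 m and value of joint cup below 0.15 rad), for 0.2 s.
3. the fingers hold the paddle in the green band (value of joint paddle between 0.007 and 0.013 m and contact force between the fingers and paddle above 1.5 N and value of joint cup below 0.15 rad), for 0.5 s.
At the end, for the whole second after the job is handed in: The fingers hold the paddle in the green band (7 to 13 mm of its 20 mm travel, fingers pressing on it with more than 1.5 N), the cup is upright (within 0.15 rad), and all four knobs are within the tray's walls, below the wall tops (all of step 3 and x of knob0 in the frame of feeder between -0.066 and 0.066 m and y of knob0 in the frame of feeder between -0.13 and 0.07 m and z of each of knob0, knob1, knob2, knob3 in the frame of feeder below 0.066 m and x of knob1 in the frame of feeder between -0.066 and 0.066 m and y of knob1 in the frame of feeder between -0.13 and 0.07 m and x of knob2 in the frame of feeder between -0.066 and 0.066 m and y of knob2 in the frame of feeder between -0.13 and 0.07 m and x of knob3 in the frame of feeder between -0.066 and 0.066 m and y of knob3 in the frame of feeder between -0.13 and 0.07 m); the arm keeps its last pose, push and grip.
It fails at once if the paddle is pushed through to the bottom (over 17 mm) (value of joint paddle above 0.017 m).
It fails at once if a bystander is moved more than 30 mm (distance of any of eraser, battery_9v, wick_reel, tweezers, pcb_small from where it was at the start of the episode above 0.03 m).
It also fails if it takes over 58 s, if anything falls off the work surface, if the arm or the gripper's body presses on something with over 40 N, if the wrist force passes 120 N, or if a joint passes its speed limit or range.

## Working session

There is one attempt and no reset: what is moved stays moved. The work goes in short steps, Python scripts to look and compute and a shell command to move; the robot and the scene stay as the last step left them, time stands still between calls to the robot, and variables do not carry over. Pictures are saved under pics/ and viewed, at most 10 in all, crops included, and the job is handed in when it is done.

```bash
mkdir -p pics
cat > h.py <<'E'
import numpy as np, cv2
from bench import *
def ray(cam,px):
    c=calibration(cam);K=np.array(c["camera_matrix"]);T=np.array(c["extrinsics"])
    d=np.linalg.inv(K)@[px[0],px[1],1]; return T[:3,3],T[:3,:3]@[d[0],-d[1],-d[2]]
def atz(cam,px,z):
    o,d=ray(cam,px); return o+d*(z-o[2])/d[2]
def deproj(cam,px,dep):
    o,d=ray(cam,px); r=int(round(px[1]));c=int(round(px[0])); w=dep[r-2:r+3,c-2:c+3]; w=w[w>0]
    return o+d*np.median(w) if len(w) else None
E
python3 - <<'E'
from h import *
np.set_printoptions(precision=4,suppress=True)
s=sense();print(s["time"],s["position"],s["tool_rot"],s["grip_width"])
for cam in("top","side"):
    im,d=grab_frame(cam);cv2.imwrite(f"pics/{cam}0.png",im[:,:,::-1])
    print(cam,np.array(calibration(cam)["extrinsics"])[:3])
    for n in("feeder","crank_grip","station","paddle_top"):
        for r in place_of(cam,n)[:2]: print(n,r["score"],r["point"],deproj(cam,r["point"],d),"z0",atz(cam,r["point"],0))
E
```

```text
0.0 [ 0.1663 -0.628   0.2447] [[ 0.9667  0.2559 -0.0002]
 [ 0.2559 -0.9667  0.0012]
 [ 0.0001 -0.0012 -1.    ]] 0.08542508149297597
top [[ 0.0149  0.9939 -0.1094  0.3355]
 [-0.9999  0.0151  0.0004  0.1558]
 [ 0.002   0.1093  0.994   1.7405]]
feeder 0.55 [413.8, 213.6] [ 0.5964 -0.1102  0.1297] z0 [ 0.6174 -0.1317  0.    ]
crank_grip 0.69 [405.2, 249.1] [ 0.4895 -0.0782  0.1792] z0 [ 0.5072 -0.105   0.    ]
station 0.57 [317.6, 220.1] [0.5797 0.1639 0.0878] z0 [0.5927 0.1643 0.    ]
paddle_top 0.18 [414.0, 214.8] [ 0.593  -0.1108  0.1294] z0 [ 0.6137 -0.1323  0.    ]
side [[-0.8822  0.2429 -0.4033  0.0452]
 [-0.4706 -0.4317  0.7695  1.0544]
 [ 0.0128  0.8687  0.4952  0.6957]]
feeder 0.74 [335.5, 218.4] [ 0.5827 -0.0679  0.0416] z0 [ 0.6169 -0.1393  0.    ]
crank_grip 0.58 [372.3, 181.9] [ 0.482  -0.0795  0.1735] z0 [ 0.6271 -0.4561  0.    ]
crank_grip 0.33 [337.3, 221.7] [ 0.5781 -0.0712  0.0304] z0 [ 0.6025 -0.1227  0.    ]
station 0.84 [294.4, 266.6] [0.5568 0.2086 0.0427] z0 [0.5902 0.1533 0.    ]
paddle_top 0.85 [302.0, 244.9] [0.5585 0.1681 0.0825] z0 [0.6276 0.0488 0.    ]
paddle_top 0.69 [211.7, 306.5] [0.6588 0.4004 0.0134] z0 [0.6709 0.3875 0.    ]
```

View pics/top0.png

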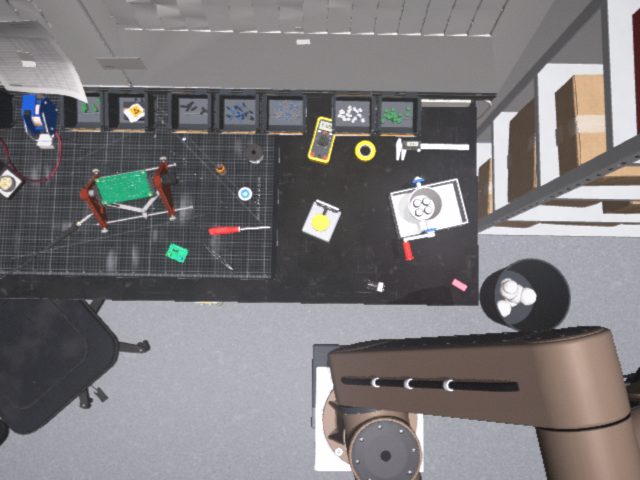

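View pics/side0.png

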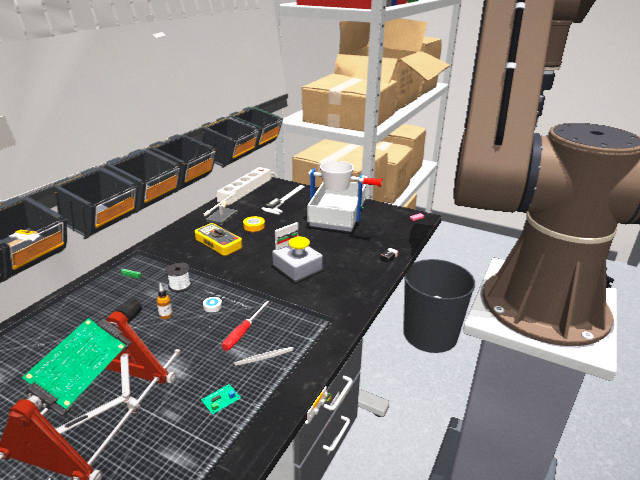

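The top view shows the feeder with its cup at (421,205), red handle at (407,250) and station at (320,221). Handle leans to world +y, so feeder yaw is roughly +12°. I'll refine by colour and depth.

```bash
cat > m.py <<'E'
from h import *
from scipy.optimize import least_squares
np.set_printoptions(precision=4,suppress=True)
im,d=grab_frame("top");hsv=cv2.cvtColor(im,cv2.COLOR_RGB2HSV)
def blobs(lo,hi,box):
    m=cv2.inRange(hsv,lo,hi);b=np.zeros_like(m);b[box[1]:box[3],box[0]:box[2]]=255
    n,l,st,c=cv2.connectedComponentsWithStats(m&b);return [(c[i],st[i]) for i in range(1,n) if st[i,4]>8]
for nm,lo,hi,box,z in(("blue",(100,120,50),(125,255,255),(380,160,480,250),.157),("red",(0,150,80),(8,255,255),(380,225,440,275),.178),("yellow",(22,120,100),(35,255,255),(295,195,350,245),.086)):
    for c,s in blobs(lo,hi,box): print(nm,c,s,deproj("top",c,d),atz("top",c,z))
mm=masks_of("top","station")
if mm:
    m=mm[0]["mask"].astype(np.uint8);print(mm[0]["score"],mm[0]["extent"],cv2.minAreaRect(cv2.findNonZero(m)))
E
python3 m.py
```

```text
blue [417.64 180.6 ] [412 179  12   4  25] [ 0.6869 -0.1173  0.1543] [ 0.6863 -0.1168  0.157 ]
blue [429.1818 229.7273] [425 229  10   3  11] [ 0.5472 -0.1488  0.1557] [ 0.5471 -0.1486  0.157 ]
red [407.5429 250.981 ] [403 242  11  18 105] [ 0.4841 -0.0841  0.1824] [ 0.4845 -0.0848  0.178 ]
yellow [319.8058 221.8447] [312 214  16  16 206] [0.5749 0.1574 0.0862] [0.5749 0.1574 0.086 ]
0.96 [299.3, 200.5, 341.3, 244.4] ((321.7069091796875, 221.5172576904297), (31.644851684570312, 37.94755935668945), 23.198591232299805)
```

```bash
python3 -m inch '0 0 0 0 0 -0.08 1;0 0 0 0.1 -0.1 0 1;0 0 0 0.1 -0.1 0 1;0 0 0 0.1 -0.1 0 1;0 0 0 0.1 -0.1 0 1'
python3 -m inch '0 0 0 0.1 -0.1 0 1;0 0 0 0.1 -0.1 0 1;0 0 0 0.1 -0.1 0 1;0 0 0 0.1 -0.1 0 1;0 0 0 0.1 -0.1 0 1'
```

```text
time: 1.1
position: [0.2522, -0.4802, 0.2694]
tool_rot: [[0.967, 0.255, 0.0], [0.255, -0.967, -0.0], [0.0, 0.0, -1.0]]
ft_force: [-0.3, -1.0, 0.9]
grip_width: 0.0854
grasp_force: 0.0
time: 1.6
position: [0.3589, -0.2967, 0.2695]
tool_rot: [[0.967, 0.256, 0.0], [0.256, -0.967, -0.0], [0.0, 0.0, -1.0]]
ft_force: [-0.3, -0.9, 0.0]
grip_width: 0.0857
grasp_force: 0.0
```

```bash
python3 -m inch '0 0 0 0.1 -0.1 0 1;0 0 0 0.1 -0.1 0 1;0 0 0 0.1 -0.1 0 1;0 0 0 0.1 -0.1 0 1;0 0 0 0.1 -0.1 0 1'
python3 -m inch '0 0 0 0 0 0 1;0 0 0 0 0 0 1'
python3 - <<'E'
from h import *
s=sense();R=np.array(s["tool_rot"]);print(R, (R.T@(np.array([.485,-.083,.270])-s["position"]))/.3)
E
```

```text
time: 2.1
position: [0.4656, -0.1132, 0.2696]
tool_rot: [[0.967, 0.256, 0.001], [0.256, -0.967, -0.0], [0.001, 0.0, -1.0]]
ft_force: [1.1, -0.2, 0.4]
grip_width: 0.0852
grasp_force: 0.0
time: 2.3
position: [0.4652, -0.114, 0.2693]
tool_rot: [[0.966, 0.258, 0.0], [0.258, -0.966, -0.0], [-0.0, 0.0, -1.0]]
ft_force: [-0.7, -0.7, 0.3]
grip_width: 0.0855
grasp_force: 0.0
[[ 9.66051910e-01  2.58348036e-01  1.10852423e-05]
 [ 2.58348035e-01 -9.66051900e-01 -1.41511280e-04]
 [-2.58502419e-05  1.39571093e-04 -9.99999990e-01]] [ 0.09050204 -0.08276411 -0.00228241]
```

```bash
python3 -m inch '0 0 0 0.09 -0.083 0 1;0 0 0 0 0 0.08 1;0 0 0 0 0 0.09 1;0 0 0 0 0 0.09 1;0 0 0 0 0 0.065 1'
python3 -m inch '0 0 0 0 0 0 1'
python3 - <<'E'
from h import *
im,d=grab_frame("side");cv2.imwrite("pics/side1.png",cv2.resize(im[120:260,260:460],None,fx=4,fy=4)[:,:,::-1])
E
```

```text
time: 2.8
position: [0.4836, -0.0849, 0.1704]
tool_rot: [[0.967, 0.255, -0.001], [0.255, -0.967, 0.0], [-0.001, -0.0, -1.0]]
ft_force: [0.4, -0.3, 0.3]
grip_width: 0.0855
grasp_force: 0.0
time: 2.9
position: [0.4827, -0.0846, 0.1698]
tool_rot: [[0.967, 0.255, -0.004], [0.255, -0.967, 0.001], [-0.004, -0.002, -1.0]]
ft_force: [-0.7, -0.1, 1.5]
grip_width: 0.0855
grasp_force: 0.0
```

View pics/side1.png

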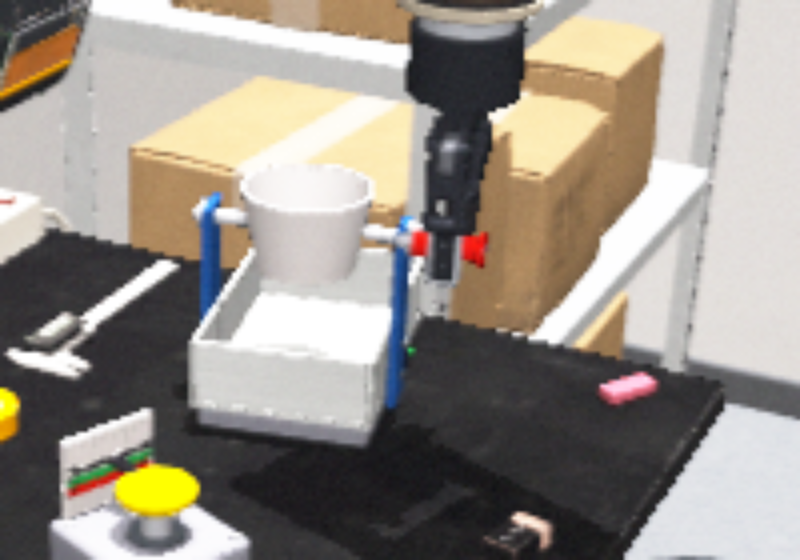

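The side view shows the fingers straddling the red handle near its middle (450,245). Closing.

```bash
python3 -m inch '0 0 0 0 0 0 0;0 0 0 0 0 0 0;0 0 0 0 0 0 0;0 0 0 0 0 0 0;0 0 0 0 0 0 0' 40
python3 -m inch '0 0 0 0 0 0 0;0 0 0 0 0 0 0'
python3 - <<'E'
from h import *
s=sense();p=np.array(s["position"]);print(p)
# path: steps in tool axes (x,y,z) fs, using feeder yaw 13.5deg, tool rot nominal
R=np.array(s["tool_rot"]);yaw=np.radians(13.7)
Fy=np.array([-np.sin(yaw),np.cos(yaw),0])
P=lambda q:85e-3*(Fy*np.sin(1.2-q)+np.array([0,0,np.cos(1.2-q)]))
q=np.arange(0,2.41,.2)
for a,b in zip(q,q[1:]): print(round(b,2),np.round(R.T@(P(b)-P(a))/.3,4))
E
```

```text
time: 3.45
position: [0.4857, -0.0851, 0.1725]
tool_rot: [[0.966, 0.257, 0.002], [0.257, -0.966, -0.002], [0.002, 0.003, -1.0]]
ft_force: [-7.7, -24.5, 1.6]
grip_width: 0.0163
grasp_force: 38.7
time: 3.65
position: [0.4854, -0.0854, 0.1724]
tool_rot: [[0.967, 0.257, 0.002], [0.257, -0.967, -0.002], [0.001, 0.003, -1.0]]
ft_force: [-0.9, -18.2, 3.6]
grip_width: 0.016
grasp_force: 38.6
[ 0.48544481 -0.08544349  0.17241489]
0.2 [-0.0005  0.0258 -0.0503]
0.4 [-0.0007  0.0353 -0.0442]
0.6 [-0.0008  0.0434 -0.0363]
0.8 [-0.001   0.0497 -0.027 ]
1.0 [-0.0011  0.0541 -0.0166]
1.2 [-0.0011  0.0563 -0.0055]
1.4 [-0.0012  0.0563  0.0058]
1.6 [-0.0011  0.054   0.0169]
1.8 [-0.001   0.0496  0.0273]
2.0 [-0.0009  0.0432  0.0366]
2.2 [-0.0008  0.035   0.0444]
2.4 [-0.0006  0.0255  0.0505]
```

```bash
python3 -m inch '0 0 0 0 0.011 -0.026 0;0 0 0 0 0.015 -0.025 0;0 0 0 0 0.016 -0.023 0;0 0 0 0 0.019 -0.021 0;0 0 0 0 0.021 -0.019 0' 60
python3 -m inch '0 0 0 0 0.022 -0.017 0;0 0 0 0 0.024 -0.015 0;0 0 0 0 0.026 -0.012 0;0 0 0 0 0.027 -0.010 0;0 0 0 0 0.027 -0.007 0'
```

```text
time: 4.15
position: [0.4907, -0.1083, 0.2059]
tool_rot: [[0.967, 0.256, -0.001], [0.256, -0.967, -0.001], [-0.001, 0.0, -1.0]]
ft_force: [1.6, -4.4, -11.1]
grip_width: 0.0159
grasp_force: 58.3
time: 4.65
position: [0.4991, -0.1441, 0.2244]
tool_rot: [[0.967, 0.256, -0.003], [0.256, -0.967, 0.001], [-0.003, -0.002, -1.0]]
ft_force: [-11.9, 0.7, 5.0]
grip_width: 0.0154
grasp_force: 59.6
```

```bash
python3 -m inch '0 0 0 -0.002 0.028 -0.004 0;0 0 0 -0.002 0.028 -0.001 0;0 0 0 -0.001 0.028 0.001 0;0 0 0 -0.001 0.028 0.004 0;0 0 0 -0.001 0.027 0.007 0'
python3 -m inch '0 0 0 -0.001 0.027 0.010 0;0 0 0 -0.001 0.026 0.012 0;0 0 0 -0.001 0.024 0.015 0;0 0 0 0 0.022 0.017 0;0 0 0 0 0.021 0.019 0'
python3 - <<'E'
from h import *
s=sense();p=np.array(s["position"]);R=np.array(s["tool_rot"]);yaw=np.radians(13.7)
Fx=np.array([np.cos(yaw),np.sin(yaw),0]);Fy=np.array([-np.sin(yaw),np.cos(yaw),0])
g=p-R[:,2]*.005-[.6167,-.1327,.145];print(g@Fx,g@Fy,g[2],np.hypot(g@Fy,g[2]),1.2-np.arctan2(g@Fy,g[2]))
E
```

```text
time: 5.15
position: [0.5089, -0.1858, 0.2233]
tool_rot: [[0.967, 0.256, -0.0], [0.256, -0.967, -0.001], [-0.0, 0.0, -1.0]]
ft_force: [-9.6, -4.1, 15.4]
grip_width: 0.0156
grasp_force: 60.5
time: 5.65
position: [0.5175, -0.2219, 0.2014]
tool_rot: [[0.967, 0.256, 0.001], [0.256, -0.967, -0.002], [-0.0, 0.002, -1.0]]
ft_force: [-11.7, -10.1, 11.9]
grip_width: 0.0158
grasp_force: 60.7
-0.11751267258533718 -0.06319645356834258 0.06143419259493943 0.08813598449786438 1.999537089860029
```

```bash
python3 -m inch '0 0 0 -0.003 0.018 0.020 0;0 0 0 -0.002 0.017 0.023 0;0 0 0 -0.001 0.015 0.024 0;0 0 0 0 0.013 0.026 0;0 0 0 0 0.005 0.012 0'
python3 -m inch '0 0 0 0 0 0 0;0 0 0 0 0 0 0;0 0 0 0 0 0 0'
cat > v.py <<'E'
from h import *
import sys
s=sense();p=np.array(s["position"]);R=np.array(s["tool_rot"]);yaw=np.radians(13.7)
Fx=np.array([np.cos(yaw),np.sin(yaw),0]);Fy=np.array([-np.sin(yaw),np.cos(yaw),0])
g=p-R[:,2]*.005-[.6167,-.1327,.145];print(g@Fx,g@Fy,g[2],np.hypot(g@Fy,g[2]),1.2-np.arctan2(g@Fy,g[2]))
a,_=grab_frame("side");b,_=grab_frame("top")
o=np.hstack([cv2.resize(a[140:240,290:390],(400,400)),cv2.resize(b[160:260,375:475],(400,400))])
cv2.imwrite(sys.argv[1],o[:,:,::-1])
for c in("side","top"):
  for r in place_of(c,"knob0"): print(c,r["score"],r["point"],atz(c,r["point"],.03))
E
python3 v.py pics/v1.png
```

```text
time: 6.15
position: [0.522, -0.2412, 0.1702]
tool_rot: [[0.967, 0.256, 0.002], [0.256, -0.967, -0.001], [0.002, 0.001, -1.0]]
ft_force: [-12.9, 8.3, 53.2]
grip_width: 0.0152
grasp_force: 64.5
time: 6.45
position: [0.522, -0.2409, 0.1712]
tool_rot: [[0.967, 0.256, 0.003], [0.256, -0.967, -0.001], [0.002, 0.002, -1.0]]
ft_force: [-8.8, 1.4, 31.4]
grip_width: 0.0157
grasp_force: 62.2
-0.11768489089843384 -0.08270495083473234 0.031188588683272567 0.08839025374230945 2.410179992510792
side 0.75 [264.1, 356.0] [0.45886169 0.48790753 0.03      ]
side 0.51 [354.0, 210.2] [ 0.56701366 -0.16353741  0.03      ]
side 0.49 [337.8, 218.6] [ 0.58575761 -0.09001969  0.03      ]
side 0.37 [332.4, 200.0] [ 0.6565621  -0.19503636  0.03      ]
side 0.36 [340.2, 205.7] [ 0.61716395 -0.1705859   0.03      ]
top 0.53 [417.6, 215.3] [ 0.60754289 -0.13818216  0.03      ]
top 0.44 [445.2, 222.9] [ 0.58559052 -0.2215216   0.03      ]
```

View pics/v1.png

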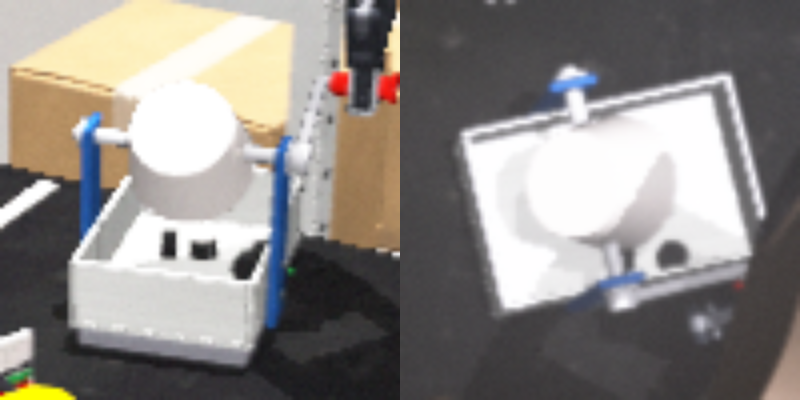

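Side view: cup mouth-down; three knobs clearly seen at crop (168,243), (203,248), (250,262), fourth not certain. Jog the cup against the stop once, then swing partway back and count.

```bash
python3 -m inch '0 0 0 0.001 -0.026 -0.052 0;0 0 0 0 -0.034 -0.043 0;0 0 0 0 0.034 0.043 0;0 0 0 0 0.026 0.052 0;0 0 0 0 0 0 0'
python3 -m inch '0 0 0 0 0 0 0;0 0 0 0 0 0 0'
python3 -m inch '0 0 0 0.001 -0.013 -0.028 0;0 0 0 0.001 -0.015 -0.025 0;0 0 0 0 -0.016 -0.023 0;0 0 0 0 -0.019 -0.021 0;0 0 0 0.001 -0.021 -0.019 0'
python3 -m inch '0 0 0 0 -0.022 -0.017 0;0 0 0 0.001 -0.024 -0.015 0;0 0 0 0.001 -0.026 -0.012 0;0 0 0 0 -0.027 -0.010 0;0 0 0 0 -0.027 -0.007 0'
python3 v.py pics/v2.png
```

```text
time: 7.15
position: [0.5213, -0.2412, 0.1697]
tool_rot: [[0.967, 0.255, 0.0], [0.255, -0.967, -0.0], [0.0, 0.001, -1.0]]
ft_force: [-13.3, -2.8, 28.7]
grip_width: 0.0154
grasp_force: 63.7
time: 7.35
position: [0.5213, -0.2411, 0.1702]
tool_rot: [[0.967, 0.256, 0.001], [0.256, -0.967, -0.001], [0.0, 0.001, -1.0]]
ft_force: [-10.7, -4.5, 19.1]
grip_width: 0.0153
grasp_force: 63.0
time: 7.85
position: [0.5156, -0.2171, 0.2048]
tool_rot: [[0.967, 0.256, 0.0], [0.256, -0.967, -0.002], [-0.0, 0.002, -1.0]]
ft_force: [-10.3, -12.5, 9.0]
grip_width: 0.0159
grasp_force: 62.1
time: 8.35
position: [0.5066, -0.1798, 0.2233]
tool_rot: [[0.967, 0.256, 0.001], [0.256, -0.967, -0.002], [0.0, 0.002, -1.0]]
ft_force: [-7.0, -6.8, 12.2]
grip_width: 0.0155
grasp_force: 62.4
-0.11810941047113238 -0.019651991160123502 0.08328230353354785 0.08556952049889942 1.431729472674183
side 0.62 [341.6, 202.5] [ 0.62327036 -0.19314111  0.03      ]
side 0.5 [330.9, 201.6] [ 0.65543073 -0.18231715  0.03      ]
side 0.4 [352.2, 207.0] [ 0.58096806 -0.18073296  0.03      ]
top 0.51 [436.5, 208.7] [ 0.62864168 -0.19553975  0.03      ]
top 0.49 [428.8, 221.0] [ 0.59063514 -0.17198206  0.03      ]
```

View pics/v2.png

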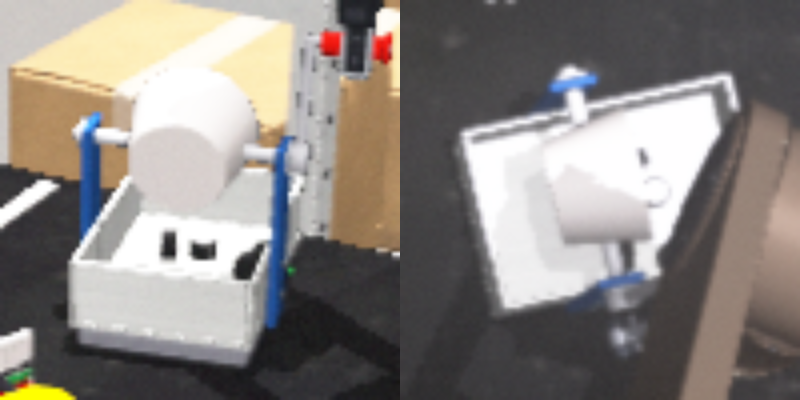

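```bash
python3 -m inch '0 0 0 0.001 -0.029 -0.004 0;0 0 0 0.001 -0.028 -0.002 0;0 0 0 0.001 -0.028 0.001 0;0 0 0 0.001 -0.028 0.004 0;0 0 0 0.001 -0.027 0.007 0'
python3 -m inch '0 0 0 0 -0.027 0.010 0;0 0 0 0 -0.025 0.013 0;0 0 0 0 -0.024 0.015 0;0 0 0 0 -0.022 0.017 0;0 0 0 0 -0.020 0.019 0'
python3 -m inch '0 0 0 0 -0.019 0.021 0;0 0 0 0 -0.017 0.023 0;0 0 0 0 -0.015 0.024 0;0 0 0 0 -0.013 0.026 0;0 0 0 0 0 0 0'
python3 v.py pics/v3.png
```

```text
time: 9.05
position: [0.4968, -0.1378, 0.2208]
tool_rot: [[0.967, 0.256, -0.001], [0.256, -0.967, -0.0], [-0.001, -0.0, -1.0]]
ft_force: [-7.3, -1.3, 7.3]
grip_width: 0.0156
grasp_force: 61.9
time: 9.55
position: [0.4885, -0.1033, 0.198]
tool_rot: [[0.967, 0.256, 0.001], [0.256, -0.967, 0.0], [0.001, 0.0, -1.0]]
ft_force: [-1.6, 0.3, 3.4]
grip_width: 0.016
grasp_force: 61.6
time: 10.05
position: [0.4846, -0.0861, 0.1699]
tool_rot: [[0.966, 0.257, 0.002], [0.257, -0.966, -0.002], [0.002, 0.003, -1.0]]
ft_force: [-3.5, -13.6, 22.5]
grip_width: 0.0156
grasp_force: 63.9
-0.11728354021307442 0.07657597361732982 0.029936831573921324 0.08221978849478588 0.0018778858915291519
side 0.59 [352.2, 209.4] [ 0.57406418 -0.16575853  0.03      ]
side 0.43 [340.4, 205.0] [ 0.61877359 -0.17530643  0.03      ]
side 0.41 [327.7, 199.3] [ 0.67187278 -0.19223583  0.03      ]
```

View pics/v3.png

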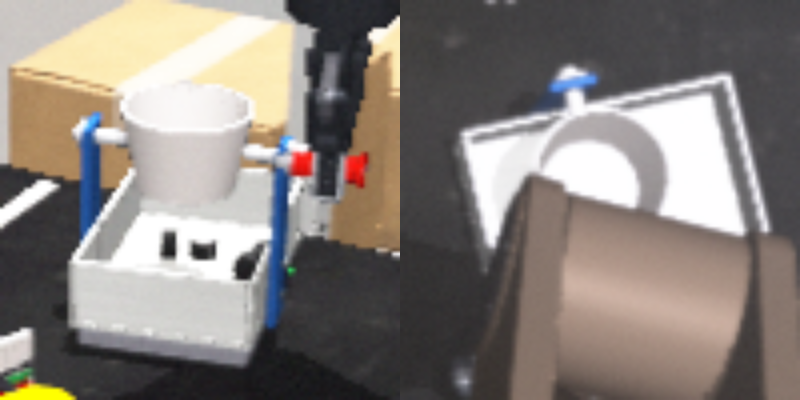

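Cup is upright and its visible floor looks empty. Release, rise and move above the paddle, then check again with the arm out of the way.

```bash
python3 -m inch '0 0 0 0 0 0 1;0 0 0 0 0 0 1;0 0 0 0 0 0 1;0 0 0 0 0 0 1;0 0 0 0 0 0 1' 40
python3 -m inch '0 0 0 0 0 -0.1 1;0 0 0 0 0 -0.15 1;0 0 0 0 0 -0.15 1;0 0 0 0.083 -0.117 0 0;0 0 0 0.083 -0.117 0 0'
python3 -m inch '0 0 0 0.083 -0.117 0 0;0 0 0 0.083 -0.117 0 0;0 0 0 0.083 -0.117 0 0;0 0 0 0.083 -0.117 0 0;0 0 0 0 0 0 0'
python3 v.py pics/v4.png
python3 - <<'E'
from h import *
s=sense();R=np.array(s["tool_rot"]);print(s["position"],(R.T@(np.array([.575,.157,.13])-s["position"]))/.3)
a,d=grab_frame("top")
p=place_of("side","paddle_top");print(p[:2],atz("side",p[0]["point"],.086))
E
```

```text
time: 10.75
position: [0.4833, -0.085, 0.1695]
tool_rot: [[0.967, 0.256, -0.0], [0.256, -0.967, 0.0], [-0.0, -0.0, -1.0]]
ft_force: [0.2, 0.1, 0.1]
grip_width: 0.085
grasp_force: 0.0
time: 11.25
position: [0.5146, -0.0043, 0.2914]
tool_rot: [[0.967, 0.253, 0.003], [0.253, -0.967, -0.0], [0.003, 0.001, -1.0]]
ft_force: [1.5, -1.6, 0.1]
grip_width: 0.0593
grasp_force: 0.0
time: 11.75
position: [0.5752, 0.1611, 0.2893]
tool_rot: [[0.966, 0.259, 0.001], [0.259, -0.966, 0.001], [0.001, -0.001, -1.0]]
ft_force: [1.2, -0.7, 0.2]
grip_width: 0.0
grasp_force: 0.0
0.029254974996965315 0.29529806366257183 0.1493159549935155 0.3309021015625163 0.09735698476647348
side 0.55 [352.8, 207.5] [ 0.57790907 -0.17850211  0.03      ]
side 0.5 [342.4, 204.0] [ 0.61643153 -0.18474034  0.03      ]
side 0.45 [328.6, 201.5] [ 0.66206088 -0.17938097  0.03      ]
side 0.43 [296.8, 268.3] [0.55766959 0.19578547 0.03      ]
top 0.6 [441.9, 223.6] [ 0.58330264 -0.21152822  0.03      ]
top 0.6 [427.5, 221.5] [ 0.58904855 -0.16804277  0.03      ]
[0.57349542 0.15609495 0.28948286] [ 0.00601687 -0.00172242  0.5316049 ]
[{'point': [298.1, 242.1], 'score': 0.77}] [0.5706927  0.16611733 0.086     ]
```

View pics/v4.png

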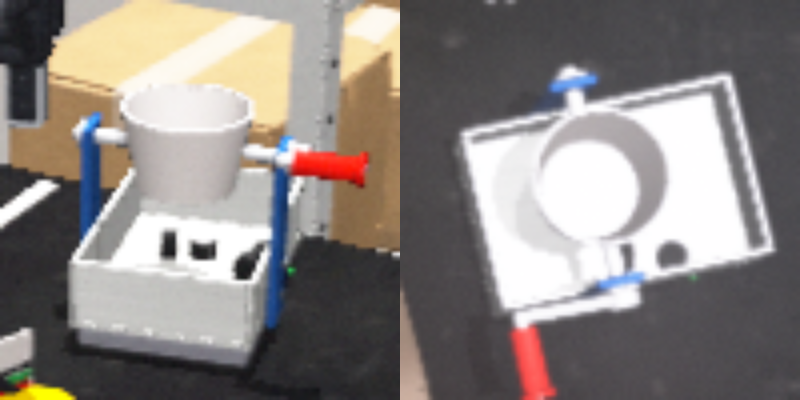

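Cup is empty; the tray holds four knobs (two under the rim in the side view, two at (626,255) and (670,255) in the top). Now descend to just above the paddle.

```bash
python3 -m inch '0 0 0 0.006 0 0.14 0;0 0 0 0 0 0.16 0;0 0 0 0 0 0.16 0;0 0 0 0 0 0.12 0;0 0 0 0 0 0 0'
python3 -m inch '0 0 0 0 0 0 0;0 0 0 0 0 0 0'
```

```text
time: 12.55
position: [0.5727, 0.1555, 0.1118]
tool_rot: [[0.967, 0.255, -0.007], [0.255, -0.967, -0.002], [-0.007, -0.0, -1.0]]
ft_force: [0.2, -0.3, 1.1]
grip_width: -0.0002
grasp_force: 0.0
time: 12.75
position: [0.5771, 0.1571, 0.118]
tool_rot: [[0.967, 0.255, 0.003], [0.255, -0.967, 0.001], [0.003, 0.0, -1.0]]
ft_force: [0.4, 0.6, 0.6]
grip_width: -0.0001
grasp_force: 0.0
```

```bash
python3 -m inch '0 0 0 0 0 0 0;0 0 0 0 0 0 0;0 0 0 0 0 0 0'
python3 -m inch '0 0 0 0 0 0.01 0;0 0 0 0 0 0.01 0;0 0 0 0 0 0.01 0;0 0 0 0 0 0 0;0 0 0 0 0 0 0'
```

```text
time: 13.05
position: [0.5761, 0.1573, 0.1167]
tool_rot: [[0.967, 0.256, 0.001], [0.256, -0.967, 0.0], [0.002, 0.0, -1.0]]
ft_force: [0.1, 0.6, 0.4]
grip_width: 0.0
grasp_force: 0.0
time: 13.55
position: [0.5755, 0.1571, 0.1064]
tool_rot: [[0.967, 0.256, -0.001], [0.256, -0.967, -0.0], [-0.001, -0.0, -1.0]]
ft_force: [0.2, -0.3, -0.1]
grip_width: 0.0002
grasp_force: 0.0
```

```bash
python3 -m inch '0 0 0 0 0 0.007 0;0 0 0 0 0 0.007 0;0 0 0 0 0 0 0;0 0 0 0 0 0 0;0 0 0 0 0 0 0'
python3 -m inch '0 0 0 0 0 0.006 0;0 0 0 0 0 0.006 0;0 0 0 0 0 0 0;0 0 0 0 0 0 0;0 0 0 0 0 0 0'
python3 -m inch '0 0 0 0 0 0.005 0;0 0 0 0 0 0.005 0;0 0 0 0 0 0 0;0 0 0 0 0 0 0;0 0 0 0 0 0 0'
```

```text
time: 14.05
position: [0.5757, 0.1572, 0.1025]
tool_rot: [[0.967, 0.256, 0.0], [0.256, -0.967, 0.0], [0.0, -0.0, -1.0]]
ft_force: [-0.7, 0.1, 0.1]
grip_width: -0.0002
grasp_force: 0.0
time: 14.55
position: [0.5758, 0.1572, 0.099]
tool_rot: [[0.967, 0.256, 0.0], [0.256, -0.967, 0.0], [0.0, 0.0, -1.0]]
ft_force: [1.0, -0.2, 2.4]
grip_width: -0.0
grasp_force: 1.4
time: 15.05
position: [0.5758, 0.1572, 0.096]
tool_rot: [[0.967, 0.256, 0.0], [0.256, -0.967, 0.0], [0.0, 0.0, -1.0]]
ft_force: [0.9, 0.4, 3.2]
grip_width: 0.0001
grasp_force: 1.8
```

```bash
python3 -m inch '0 0 0 0 0 0.005 0;0 0 0 0 0 0.005 0;0 0 0 0 0 0 0;0 0 0 0 0 0 0;0 0 0 0 0 0 0'
python3 -m inch '0 0 0 0 0 0.005 0;0 0 0 0 0 0.005 0;0 0 0 0 0 0 0;0 0 0 0 0 0 0;0 0 0 0 0 0 0'
python3 - <<'E'
from h import *
a,d=grab_frame("side");cv2.imwrite("pics/p1.png",cv2.resize(a[210:290,260:340],(640,640))[:600,:,::-1])
E
```

```text
time: 15.55
position: [0.5758, 0.1572, 0.093]
tool_rot: [[0.967, 0.256, 0.0], [0.256, -0.967, 0.0], [0.0, -0.0, -1.0]]
ft_force: [1.7, 0.3, 5.4]
grip_width: 0.0001
grasp_force: 2.3
time: 16.05
position: [0.5758, 0.1572, 0.09]
tool_rot: [[0.967, 0.256, 0.0], [0.256, -0.967, 0.0], [0.0, -0.0, -1.0]]
ft_force: [0.9, 1.3, 5.7]
grip_width: 0.0002
grasp_force: 2.7
```

View pics/p1.png

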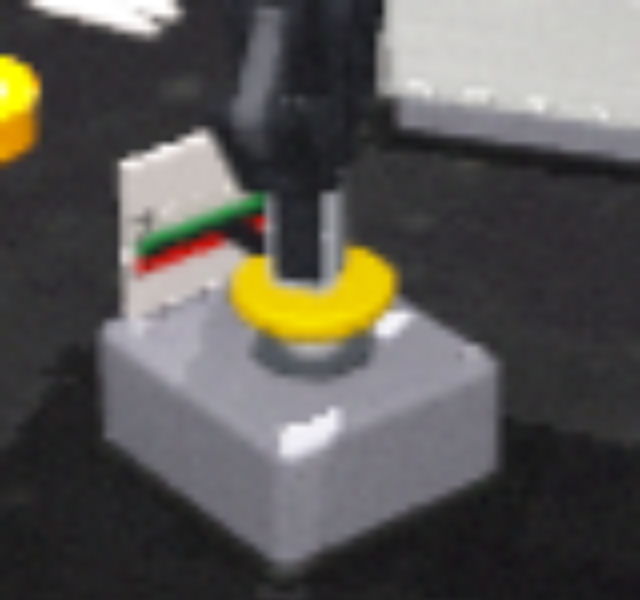

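The paddle is pressed with the fingers centred on it (310,285); the pointer at (240,235) has moved down about 3.9 px (≈10 mm) from its released position. 5.7 N and 10 mm below the contact height agree with mid-travel. Hold, then hand in.

```bash
python3 -m inch '0 0 0 0 0 0 0;0 0 0 0 0 0 0;0 0 0 0 0 0 0;0 0 0 0 0 0 0;0 0 0 0 0 0 0'
python3 -m inch '0 0 0 0 0 0 0;0 0 0 0 0 0 0;0 0 0 0 0 0 0' && python3 -c "from bench import sign_off;print(sign_off())"
```

```text
time: 16.6
position: [0.5758, 0.1572, 0.09]
tool_rot: [[0.967, 0.256, 0.0], [0.256, -0.967, 0.0], [0.0, 0.0, -1.0]]
ft_force: [1.3, 0.3, 6.0]
grip_width: 0.0
grasp_force: 2.7
time: 16.9
position: [0.5758, 0.1572, 0.09]
tool_rot: [[0.967, 0.256, 0.0], [0.256, -0.967, 0.0], [0.0, -0.0, -1.0]]
ft_force: [2.0, 0.1, 6.6]
grip_width: 0.0001
grasp_force: 2.7
the job is handed in; nothing more can be done
None
```

I handed the job in at 16.9 s; no verdict came back. By the cameras, all four knobs are in the tray and the empty cup is upright, and by height and force the fingers are holding the paddle about 10 mm down, mid-green, at about 6 N.

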